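# Nudge the copper plate onto the riveting jig's pins

### The arm

A 6-joint arm with a two-finger parallel gripper is mounted at the origin on the work surface. World frame = base frame: x ahead of the robot, y to its left, z up, the work surface at z = 0. Lengths are in mm, angles in rad, forces in N, time in s.
With the tool pointing down it reaches from about 275 to 1000 mm from the base axis. Payload 8.4 kg.
Tool frame: the origin (TCP) lies midway between the tips of the shut fingers; the grasp point (between the pads) lies 19 mm behind it (r.grip_point_offset is the distance from the TCP to the grasp point, in mm); z points along the fingers, y is the line along which they close (so a half turn about z gives the same grasp; the last joint's range is limited). The gripper opens to 85 mm and grips with 20 to 120 N. Pads are 22 mm wide; open, the fingers measure 114 mm over their backs; the gripper's body (76 mm by 85 mm) begins 54 mm behind the grasp point. The pads swing forward as they close: fully open they stand 13 mm farther back than shut.
Start: joints at [-1.31, 0.353, 1.633, -0, 1.155, -0.002], TCP at [162.364, -603.544, 231.281] pointing down, gripper open.
Joint ranges: [-2.63, 2.63], [-0.92, 2.1], [0.06, 2.66], [-1.3, 4.44], [0, 2.69], [-3.02, 3.02]. Speed limits (rad/s): [2.22, 2.22, 2.79, 3.14, 3.14, 3.14].

### API

Orientations are given as [roll, pitch, yaw] about the fixed x, y, z axes, in that order (R = Rz(yaw) Ry(pitch) Rx(roll)).
In Python, from rig import r gives the robot as it stands. The module is installed in compiled form; this text tells all that it offers.
- The arm moves only by the shell command python3 -m creep 'ROWS' [FORCE]. ROWS is text: rows parted by semicolons, each of 7 numbers parted by spaces: the turn, a rotation vector about the tool's x, y, z in degrees, then the shift along the tool's x, y, z in m, then the closure in counts, from 0 (fully open) to 255 (shut). A call has 1 to 8 rows; each row is the pose to reach, as a shift and turn from the pose commanded when the call began, along the tool's axes at that moment; what a row does not reach only later rows make up. A row lasts 1/8 s, in which the tool goes at most 62.5 mm and 10.7 degrees, less where a joint would pass 70% of its speed; a pose out of reach is approached as far as the arm can. A call with a gripper value outside its range is refused whole. The fingers move at their own pace and stop on an object; FORCE is the grip in N (left out, the last holds). Time passes only in rows, so rows that repeat a pose let the fingers close. It gives the time, the measured TCP pose, the force, the opening and the grip force at its end, in the units of the state.
- r.sense(): the state, without advancing time (a new reading comes with each control period).
- r.grab_frame(name): name is "scene" or "top" or "wrist"; returns a dict with "img" (384x512x3 uint8, red, green, blue), "range_z" (384x512 float32, mm along the optical axis (not along the pixel's ray), 0 where there is no reading), "K" (3x3 intrinsics, pixels), "D" ([k1, k2, p1, p2, k3] as OpenCV has them; the pictures are not rectified), "world_from_camera" (4x4, takes a point from camera to world coordinates). Camera axes: x right, y up, looking along -z (the intrinsics and any distortion apply to the point x, -y, -z); pixel columns grow to the right and rows downward; lengths in mm; the calibration is good to about 2 mm. A picture is of the moment at which its call begins.
- r.sign_off(): hands the job in; it is judged then, once.
The state is a dict: "clock": time; "qpos": joint angles; "qvel": joint speeds; "joint_efforts": joint torques, N m; "eef_pos": TCP position; "tcp_rot": TCP orientation; "contact_force": force on the tool from outside, world axes, zero at the start; "wrist_torque": the same for the moment, N m; "opening": opening from 0.0 (shut) to 1.0 (fully open); "grasp_force": force on a finger pad.
Only numpy, scipy, OpenCV 4.12 (cv2) and the standard library are available. Lean on these libraries where they do the work, as an engineer would, in place of code of your own. Each camera call takes 0.05 s, during which the arm holds its last target. There are 200 camera calls.

### The job

The copper plate lies crooked on the riveting jig, riding on top of the two locating pins. Push it sideways with the fingertips until both of its holes drop over the pins and it lies flat on the bed, then leave it there. Do not pick it up, and leave the tools and other things around it where they are.

Things in the scene. Friction and masses are not known exactly. Their poses are not given: they have to be found in the camera images.
- jig: steel riveting jig fixed to the bench; its flat bed is 15 mm above the bench and reaches from x -85 to +105 mm, y +-130 mm of the origin. Origin: at bench height, right below where the seated plate's centre belongs. x points from the robot's side to the fence, y along the fence to the left. The two fixed pins stand at x +18, y +28 and -28 mm
- fence (a point): middle of the lower edge of the blue fence's face, at bed height, x +49 mm of the jig's origin. The fence is 220 mm long along the jig's y, 12 mm thick, 24 mm high above the bed. The seated plate's far edge is 1 mm short of it
- pin_left (a point): centre of the tip of the left (+y) locating pin: 8 mm high above the bed, 9 mm across for the lowest 3 mm, then tapering to a flat 4 mm tip
- pin_right (a point): centre of the tip of the right (-y) locating pin, like the left one
- plate: loose copper plate, 96 mm (x) x 120 mm (y) x 6 mm, about 0.6 kg, brass rosette on top. Origin: centre of its underside; x towards the edge with the holes. Starts 8 to 14 mm short of its seat along the jig's x, up to 24 mm left or right, turned up to 0.08 rad, holes' side riding on the pin tips, near edge on the bed (tilt 0.1 rad). Seated: flat, origin 15 mm above the jig's
- hole_left (a point): centre, at the underside, of the left of the plate's two round 12 mm through holes: x +18, y +28 mm of the plate's origin. The plate slides when pushed on an edge at bed height, against a few newtons of friction, and drops once both holes are over the pins to within about 4 mm; seated it has about 1.5 mm play round each pin
- hole_right (a point): centre, at the underside, of the plate's right hole: x +18, y -28 mm of the plate's origin
- collar: bystander: brass collar, 30 mm across, 18 mm high, loose, on the jig's ledge behind the fence; origin at its underside
- tin: bystander: red closed tin, 52 mm across, 70 mm high, standing left (+y) of the jig; origin at its underside
- canister: bystander: small closed copper canister with a dark knob, 60 mm across, 72 mm high, standing right (-y) of the jig; origin at its underside
- block: bystander: wooden block 60 x 50 x 40 mm high, left (+y) of the jig; origin at its underside
- hammer: bystander: hammer lying on the bench to the right (-y)
- mallet: bystander: wooden mallet lying on the bench to the left (+y), head 60 x 100 x 60 mm
- file: bystander: file with a wooden handle, about 250 mm long, lying beyond the jig (+x)
Not all that is in view belongs to the job. What is meant by the plate is not grey or purple, and is the larger of those in its own colour.

How it is judged (in metres and radians):
At the end, for the whole second after the job is handed in: The plate lies still and flat on the bed: its origin 13 to 16.5 mm above the bench, tilted less than 0.025 rad, each hole within 3.5 mm (horizontally) of its own pin (left on left) (z of plate in the frame of jig between 0.013 and 0.0165 m and angle between plate's own z axis and vertical below 0.025 rad and horizontal distance between hole_left and pin_left below 0.0035 m and horizontal distance between hole_right and pin_right below 0.0035 m and linear speed of plate below 0.01 m/s); the robot touches nothing.
It fails at once if the plate is lifted: its centre more than 12 mm above the bed, or tilted more than 0.3 rad (z of plate in the frame of jig above 0.027 m or angle between plate's own z axis and vertical above 0.3 rad).
It fails at once if a bystander is moved more than 30 mm (distance of any of collar, tin, canister, block, hammer, mallet, file from where it was at the start of the episode above 0.03 m).
It also fails if it takes over 45 s, if anything falls off the work surface, if the arm or the gripper's body presses on something with over 40 N, if the wrist force passes 120 N, or if a joint passes its speed limit or range.

## Working session

There is one attempt and no reset: what is moved stays moved. The work goes in short steps, Python scripts to look and compute and a shell command to move; the robot and the scene stay as the last step left them, time stands still between calls to the robot, and variables do not carry over. Pictures are saved under pics/ and viewed, at most 10 in all, crops included, and the job is handed in when it is done.

```bash
mkdir -p pics; cat > h.py <<'E'
import numpy as np, cv2, pickle
from rig import r
def grab(n,f):
    g=r.grab_frame(n); pickle.dump(g,open(f'{n}.pkl','wb')); cv2.imwrite(f'pics/{f}.png',g['img'][:,:,::-1]); return g
def world(g,u,v,z=None):
    """pixels->world; depth from range_z, or intersect plane z"""
    p=cv2.undistortPoints(np.float32([[[u,v]]]),g['K'],np.array(g['D'],float))[0,0]
    d=np.array([p[0],-p[1],-1.]); T=np.array(g['world_from_camera'])
    if z is None: s=g['range_z'][int(round(v)),int(round(u))]
    else: s=(z-T[2,3])/(T[:3,:3]@d)[2]
    return T[:3,:3]@(d*s)+T[:3,3]
E
python3 - <<'E'
from h import *
grab('top','top1');grab('scene','scene1');s=r.sense();print(s)
E
```

```text
{'clock': 0.1, 'qpos': array([-1.31040925e+00,  3.53592404e-01,  1.63408924e+00,  4.83333974e-06,
        1.15521185e+00, -2.41943800e-03]), 'qvel': array([ 0.0007578 , -0.00057515, -0.0020819 ,  0.00077284,  0.00091171,
        0.00157981]), 'joint_efforts': array([-2.52525651e-04, -6.06358051e+01, -3.42818320e+01, -3.97037411e-05,
        4.01348181e-03,  1.55451733e-05]), 'eef_pos': array([ 162.24372308, -603.10841272,  230.61570871]), 'tcp_rot': array([-3.14029183e+00, -7.56665987e-06,  2.62804557e-01]), 'contact_force': array([-0.00878646, -0.08554043, -0.14325646]), 'wrist_torque': array([0.07033345, 0.00366849, 0.05070366]), 'grasp_force': 0.0, 'opening': 0.9997596361456345}
```

View pics/top1.png

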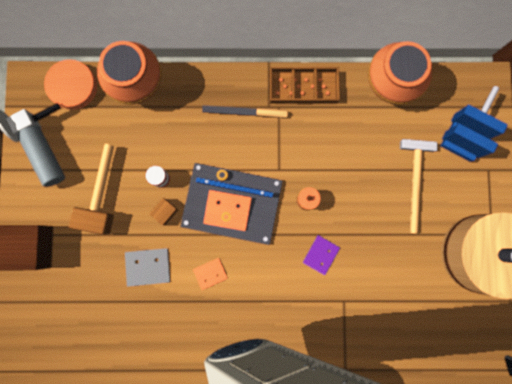

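View pics/scene1.png

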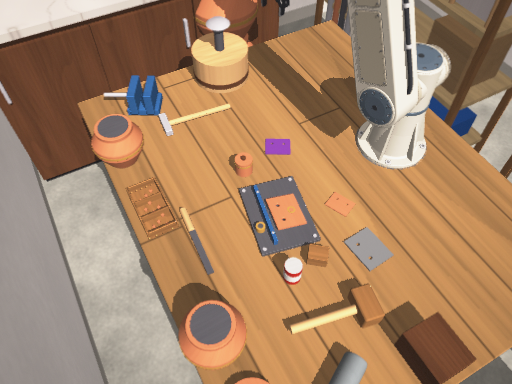

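Top view: candidates for the plate are copper on the jig (228,210), small copper (210,273), grey (147,267) and purple (322,254). The one on the jig is the larger copper one. Fence runs (196,181)-(278,194); tin (156,176), block (163,211), canister (308,198). I'll confirm in a crop and measure.

```bash
python3 - <<'E'
from h import *
g=pickle.load(open('top.pkl','rb'))
im=g['img'];c=im[155:250,170:295,::-1];cv2.imwrite('pics/crop1.png',cv2.resize(c,None,fx=6,fy=6,interpolation=cv2.INTER_CUBIC))
I=im.astype(int);R,G,B=I[...,0],I[...,1],I[...,2]
def mask(m):
    k=np.zeros_like(m);k[160:245,178:288]=m[160:245,178:288];return k
for n,m in(('copper',mask((R>180)&(R-B>60))),('blue',mask((B>R+40)&(B>G+20)))):
    v,u=np.nonzero(m);P=np.array([world(g,a,b) for a,b in zip(u,v)])
    print(n,len(P),P.mean(0),np.percentile(P[:,2],[5,25,50,75,95]))
    rr=cv2.minAreaRect(P[:,:2].astype(np.float32));print(rr)
for n,(u,v) in dict(pixL=(215,208),tin=(156,176),block=(163,211),can=(308,198),collar=(222,175),bed=(195,225),jc1=(197,169),jc2=(277,184),jc3=(265,240),jc4=(187,225)).items(): print(n,world(g,u,v).round(1))
E
```

```text
copper 3801 [522.39383215  74.63500521  15.61709263] [-4.3146298  -1.24697899  1.94606529 23.74918425 30.28513608]
((527.352783203125, 76.84539794921875), (318.794677734375, 245.25367736816406), 89.92472839355469)
blue 428 [565.4813074   70.36359524  36.49274691] [12.90543203 33.04417237 37.28815067 39.13603748 42.10002631]
((522.8239135742188, 86.25927734375), (224.7270050048828, 136.9044952392578), 71.3337173461914)
pixL [506.6 124.3  24.3]
tin [591.5 282.2  71.7]
block [497.5 268.5  36.9]
can [ 530.7 -134.5   72.5]
collar [599.5 104.3  35.4]
bed [458.8 181.5  16.1]
jc1 [619.5 177.7  17.4]
jc2 [575.4 -51.9  22.3]
jc3 [416.2 -17.4  19.6]
jc4 [459.  204.7  12.7]
```

View pics/crop1.png

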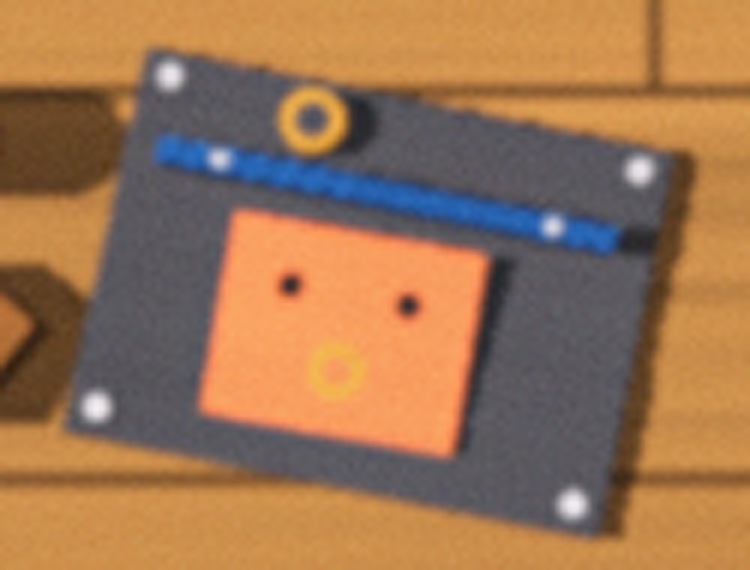

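The crop confirms it: two-hole copper plate with rosette on the jig, offset left of the fence's middle.

```bash
cat >> h.py <<'E'
def measure(g,zf=39,lo=(160,178),hi=(245,288),zpl=None):
    I=g['img'].astype(int);R,G,B=I[...,0],I[...,1],I[...,2]
    box=np.zeros(R.shape,bool);box[lo[0]:hi[0],lo[1]:hi[1]]=1
    def big(m):
        n,l,s,_=cv2.connectedComponentsWithStats((m&box).astype(np.uint8));return l==1+np.argmax(s[1:,4])
    mb=big((B>R+40)&(B>G+20)); mc=big((R>220)&(R-B>90)&(G<185))
    v,u=np.nonzero(mb);P=np.array([world(g,a,b,zf)[:2] for a,b in zip(u,v)],np.float32);fr=cv2.minAreaRect(P)
    v,u=np.nonzero(mc);Q=np.array([world(g,a,b) for a,b in zip(u,v)])
    A=np.c_[Q[:,:2],np.ones(len(Q))];co=np.linalg.lstsq(A,Q[:,2],rcond=None)[0]
    pr=cv2.minAreaRect(Q[:,:2].astype(np.float32))
    return fr,pr,co,Q
E
python3 - <<'E'
from h import *
g=pickle.load(open('top.pkl','rb'))
fr,pr,co,Q=measure(g);print(fr,pr,co,len(Q),Q.mean(0))
C=lambda x,y,z:world(g,170+x/6-.4,155+y/6-.4,z).round(1)
for n,a in dict(s1=(170,75,16),s2=(640,170,16),s3=(572,503,16),s4=(97,407,16),fe1=(157,150,39),fe2=(618,238,39),f1=(220,158,39),f2=(552,226,39),c1=(233,210,30),c2=(490,252,30),c3=(455,457,21),c4=(200,411,21),h1=(290,285,28),h2=(407,305,28),ros=(336,370,25)).items(): print(n,C(*a))
E
```

```text
((565.1790161132812, 69.67912292480469), (222.68063354492188, 15.787322044372559), 78.44723510742188) ((490.30645751953125, 71.26595306396484), (162.3236541748047, 107.97334289550781), 79.1521987915039) [ -0.39388028  -0.37537032 261.47334256] 1380 [499.84929227  90.87848087  30.47948074]
s1 [625.2 175.3  16. ]
s2 [579.3 -50.1  16. ]
s3 [420.6 -17.3  16. ]
s4 [466.1 207.8  16. ]
fe1 [585.9 177.8  39. ]
fe2 [544.3 -38.7  39. ]
f1 [582.1 148.2  39. ]
f2 [549.9  -7.8  39. ]
c1 [558.5 142.9  30. ]
c2 [538.5  21.5  30. ]
c3 [442.2  38.   21. ]
c4 [464.  158.4  21. ]
h1 [523.1 115.8  28. ]
h2 [513.6  60.6  28. ]
ros [483.1  94.1  25. ]
```

```bash
python3 -m creep '0 0 10 0.06 -0.06 -0.06 255;0 0 20 0.12 -0.12 -0.07 255;0 0 20 0.18 -0.18 -0.07 255;0 0 20 0.2 -0.24 -0.07 255;0 0 20 0.22 -0.3 -0.07 255;0 0 20 0.24 -0.36 -0.07 255;0 0 20 0.26 -0.42 -0.07 255;0 0 20 0.26 -0.46 -0.07 255' 20
```

```text
clock: 1.1
eef_pos: [294.8, -144.8, 300.8]
tcp_rot: [-3.141, -0.001, -0.087]
contact_force: [1.2, 1.1, 0.1]
opening: 0.003
grasp_force: 0.0
```

Jig found: origin ≈ (512, 81), yaw ≈ −0.20 (screws and fence agree, 221 mm fence length fits). The plate needs about −8.6 mm in y, +12.7 mm in x and −0.03 rad. I'll go above its left side.

```bash
python3 -m creep '0 0 6.5 0.04 -0.05 0 255;0 0 6.5 0.07 -0.1 0 255;0 0 6.5 0.11 -0.15 0 255;0 0 6.5 0.14 -0.2 0 255;0 0 6.5 0.18 -0.25 0 255;0 0 6.5 0.21 -0.3 0 255;0 0 6.5 0.21 -0.347 0 255;0 0 6.5 0.213 -0.347 0 255'
python3 - <<'E'
from h import *
grab('wrist','w1');s=r.sense();print(s['eef_pos'],s['tcp_rot'])
E
```

```text
clock: 2.1
eef_pos: [537.0, 183.4, 300.0]
tcp_rot: [3.142, 0.001, -0.196]
contact_force: [-0.7, 0.1, -0.1]
opening: -0.001
grasp_force: 0.0
[537.08276668 181.70880964 300.10438584] [ 3.14075764e+00  9.64863954e-04 -1.97187957e-01]
```

View pics/w1.png

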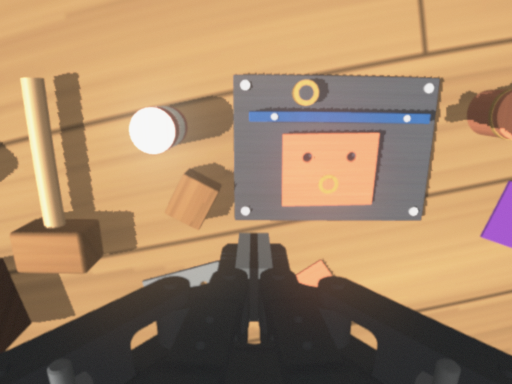

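The wrist picture shows jig, fence (250–431, 117) and plate holes at (307,157), (351,157), square-on. I'll cross-check from it and descend on the clear bed left of the plate.

```bash
cat >> h.py <<'E'
def J(p,o=(512.2,80.7),a=-0.2):
    d=np.array(p[:2])-o;c,s=np.cos(a),np.sin(a);return np.array([c*d[0]+s*d[1],-s*d[0]+c*d[1]]).round(1)
E
python3 - <<'E'
from h import *
g=pickle.load(open('wrist.pkl','rb'))
for n,(u,v,z) in dict(s1=(245.5,85,16),s2=(429,88,16),s3=(413.5,212,16),s4=(245.5,211,16),f1=(250,117,39),f2=(431,118,39),h1=(307,157,28),h2=(351,156.5,28),c1=(282,134,31),c2=(379,132,31),c3=(374,206.5,21),c4=(282,206,21)).items():
    p=world(g,u,v,z);print(n,p.round(1),J(p),world(g,u,v)[2].round(1))
E
python3 -m creep '0 0 0 0 0 0.06 255;0 0 0 0 0 0.12 255;0 0 0 0 0 0.18 255;0 0 0 0 0 0.23 255;0 0 0 0 0 0.265 255;0 0 0 0 0 0.282 255;0 0 0 0 0 0.282 255'
```

```text
s1 [624.8 176.1  16. ] [ 91.4 115.8] 18.3
s2 [579.  -49.8  16. ] [  91.4 -114.6] 17.7
s3 [418.4 -17.4  16. ] [ -72.5 -114.8] 18.5
s4 [465.1 208.7  16. ] [-71.6 116.1] 18.9
f1 [586.6 177.9  39. ] [ 53.6 110. ] 39.0
f2 [544.6 -37.7  39. ] [  55.2 -109.6] 14.8
h1 [523.9 117.3  28. ] [ 4.2 38.2] 16.1
h2 [513.9  62.4  28. ] [  5.3 -17.6] 15.4
c1 [558.6 143.5  31. ] [33.  70.8] 14.5
c2 [538.3  24.9  31. ] [ 36.7 -49.5] 14.6
c3 [439.2  37.9  21. ] [-63.1 -56.5] 14.2
c4 [464.1 159.3  21. ] [-62.7  67.4] 15.1
clock: 3.02
eef_pos: [536.7, 179.9, 18.5]
tcp_rot: [3.141, 0.001, -0.2]
contact_force: [-0.3, -0.7, -0.0]
opening: -0.001
grasp_force: 0.0
```

Both cameras agree. Pushing toward −y (tool +y), slowly.

```bash
python3 -m creep '0 0 0 0 0.008 0 255;0 0 0 0 0.014 0 255;0 0 0 0 0.018 0 255;0 0 0 0 0.02 0 255;0 0 0 0 0.022 0 255;0 0 0 0 0.024 0 255;0 0 0 0 0.025 0 255;0 0 0 0 0.026 0 255'
python3 - <<'E'
from h import *
g=grab('top','top2');print(J(r.sense()['eef_pos']),r.sense()['contact_force'])
c=g['img'][155:250,170:295,::-1];cv2.imwrite('pics/crop2.png',cv2.resize(c,None,fx=6,fy=6,interpolation=cv2.INTER_CUBIC))
E
```

```text
clock: 4.03
eef_pos: [532.3, 155.5, 19.0]
tcp_rot: [-3.141, -0.001, -0.2]
contact_force: [1.2, 4.1, 0.0]
opening: -0.0
grasp_force: 1.6
[ 4.7 77.1] [2.21465306 3.16767758 1.63077807]
```

View pics/crop2.png

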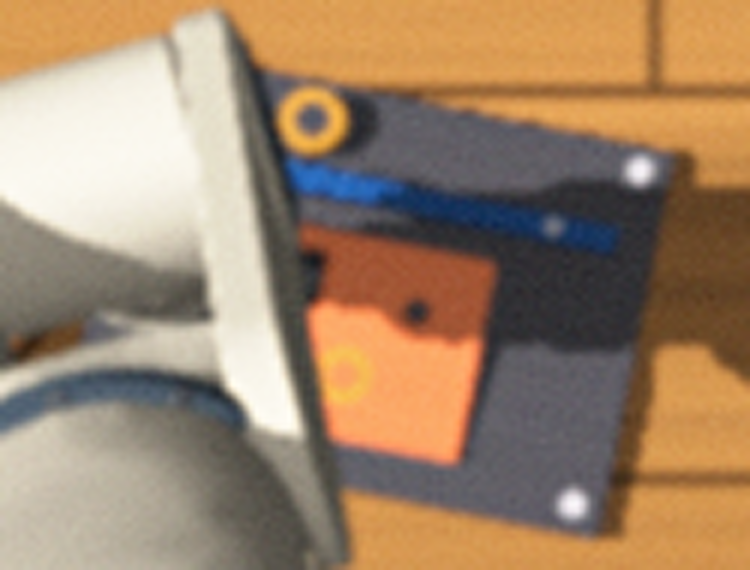

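Arm covers the left half; the right hole has moved from (407,305) to (417,312), right corners to (497,260), (462,464). Compute what remains.

```bash
python3 - <<'E'
from h import *
g=pickle.load(open('top.pkl','rb'))
for n,(x,y,z) in dict(h2=(417,312,28),c2=(497,260,31),c3=(462,464,21),h2old=(407,305,28),c3old=(455,457,21)).items(): print(n,J(world(g,170+x/6-.4,155+y/6-.4,z)))
g=grab('wrist','w2')
E
```

```text
h2 [  3.1 -24.7]
c2 [ 34.4 -56.9]
c3 [-62.6 -59.7]
h2old [  5.4 -19.4]
c3old [-60.1 -55.8]
```

View pics/w2.png

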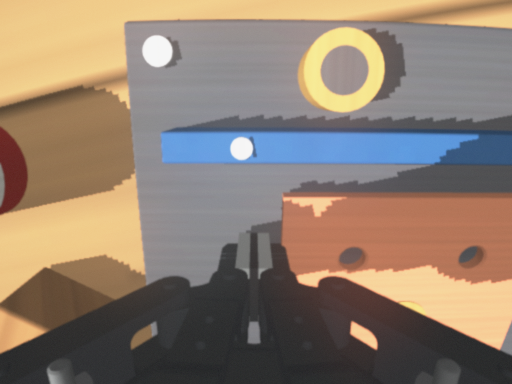

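Plate is square to the fence, finger back at its left edge, holes at (352,256), (471,256). About 3.5 mm more, then retreat, go round and open for the x-push.

```bash
python3 -m creep '0 0 0 0 0.001 0 255;0 0 0 0 0.002 0 255;0 0 0 0 0.003 0 255;0 0 0 0 0.0037 0 255;0 0 0 0 0.0037 0 255;0 0 0 0 -0.016 0 255;0 0 0 0 -0.016 -0.05 255;0 0 0 0 -0.016 -0.1 255'
python3 -m creep '0 0 0 -0.06 0.03 -0.06 0;0 0 0 -0.12 0.08 -0.08 0;0 0 0 -0.15 0.09 -0.08 0;0 0 0 -0.15 0.09 -0.08 0;0 0 0 -0.15 0.09 -0.08 0'
python3 - <<'E'
from h import *
g=grab('wrist','w3');s=r.sense();print(J(s['eef_pos']),s['eef_pos'],s['opening'])
E
```

```text
clock: 5.12
eef_pos: [534.3, 171.7, 119.2]
tcp_rot: [3.14, 0.002, -0.199]
contact_force: [0.9, -0.3, -0.5]
opening: 0.0
grasp_force: 0.0
clock: 5.75
eef_pos: [370.5, 113.0, 199.3]
tcp_rot: [-3.141, -0.001, -0.199]
contact_force: [0.2, 0.2, 0.4]
opening: 0.995
grasp_force: 0.0
[-144.6    3.8] [371.23142669 113.17875966 199.13948404] 0.9990775267319625
```

View pics/w3.png

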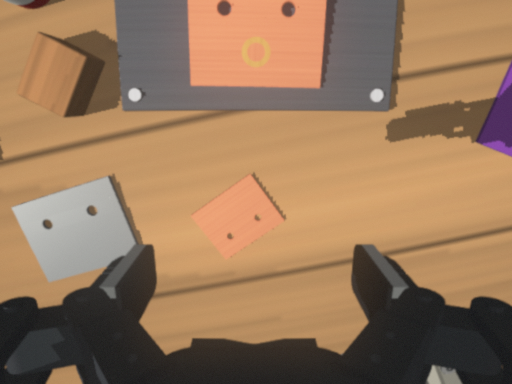

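Near edge of the plate is at (190,86)–(322,88), screws at (135,95), (377,95), holes at the top (224,8), (289,9).

```bash
python3 - <<'E'
from h import *
g=pickle.load(open('wrist.pkl','rb'))
for n,(u,v,z) in dict(s4=(135,95,16),s3=(377,95,16),c4=(190.5,86,21),c3=(322.5,88,21),h1=(224,8,28),h2=(289,9,28)).items(): print(n,J(world(g,u,v,z)))
E
```

```text
s4 [-70.8 116.9]
s3 [ -70.5 -114.3]
c4 [-63.3  62.2]
c3 [-65.  -60.5]
h1 [ 2.  29.4]
h2 [  1.3 -27.1]
```

y is now aligned within ~1 mm. Descend with open fingers behind the near edge, both tips straddling.

```bash
python3 -m creep '0 0 0 0.027 0.004 0.06 0;0 0 0 0.054 0.004 0.12 0;0 0 0 0.054 0.004 0.17 0;0 0 0 0.054 0.004 0.19 0;0 0 0 0.054 0.004 0.1945 0;0 0 0 0.054 0.004 0.1945 0'
python3 -m creep '0 0 0 0.008 0 0 0;0 0 0 0.014 0 0 0;0 0 0 0.018 0 0 0;0 0 0 0.02 0 0 0;0 0 0 0.022 0 0 0;0 0 0 0.024 0 0 0;0 0 0 0.025 0 0 0;0 0 0 0.025 0 0 0'
python3 - <<'E'
from h import *
g=grab('wrist','w4');s=r.sense();print(J(s['eef_pos']),s['eef_pos'],s['contact_force'])
E
```

```text
clock: 6.55
eef_pos: [423.1, 98.2, 4.2]
tcp_rot: [3.141, 0.0, -0.2]
contact_force: [-0.4, 0.3, 0.5]
opening: 1.003
grasp_force: 0.0
clock: 7.55
eef_pos: [444.2, 92.7, 4.4]
tcp_rot: [3.14, 0.005, -0.2]
contact_force: [-9.7, 2.2, 12.0]
opening: 0.998
grasp_force: 7.4
[-69.1  -1.8] [444.13446787  92.66055192   4.41088386] [-9.39961232  2.48718765 11.84552676]
```

View pics/w4.png

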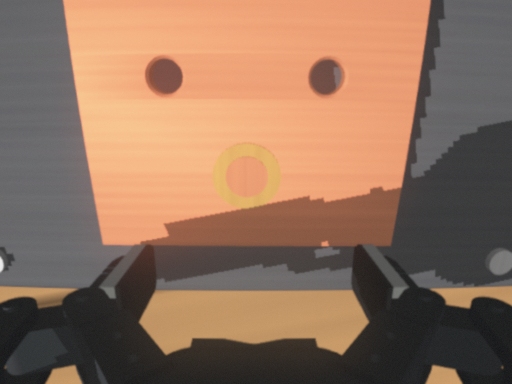

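Both tips contact the near edge at (150,245), (365,245), but a 12 N upward force suggests rounded tips riding on the upper edge. Back off, lower 1.7 mm, push again.

```bash
python3 -m creep '0 0 0 -0.008 0 0 0;0 0 0 -0.008 0 0.0017 0;0 0 0 -0.008 0 0.0017 0'
python3 -m creep '0 0 0 0.003 0 0 0;0 0 0 0.005 0 0 0;0 0 0 0.007 0 0 0;0 0 0 0.008 0 0 0;0 0 0 0.009 0 0 0;0 0 0 0.01 0 0 0;0 0 0 0.01 0 0 0'
```

```text
clock: 7.98
eef_pos: [439.4, 94.6, 2.6]
tcp_rot: [-3.141, -0.001, -0.2]
contact_force: [-0.0, -0.0, 0.1]
opening: 0.996
grasp_force: 0.0
clock: 8.85
eef_pos: [447.2, 92.3, 2.4]
tcp_rot: [3.14, 0.003, -0.2]
contact_force: [-5.3, -0.4, 4.3]
opening: 1.001
grasp_force: 2.9
```

```bash
python3 -m creep '0 0 0 0.001 0 0 0;0 0 0 0.002 0 0 0;0 0 0 0.003 0 0 0;0 0 0 0.004 0 0 0;0 0 0 0.005 0 0 0;0 0 0 0.005 0 0 0'
python3 - <<'E'
from h import *
g=grab('wrist','w5');s=r.sense();print(J(s['eef_pos']),s['eef_pos'],s['contact_force'])
E
```

```text
clock: 9.6
eef_pos: [453.8, 91.6, 2.6]
tcp_rot: [-3.142, 0.0, -0.2]
contact_force: [-1.4, 1.6, 1.4]
opening: 0.997
grasp_force: 1.0
[-59.5  -1. ] [453.73291227  91.54552918   2.65089933] [-1.82210957  0.78307626  0.73189077]
```

View pics/w5.png

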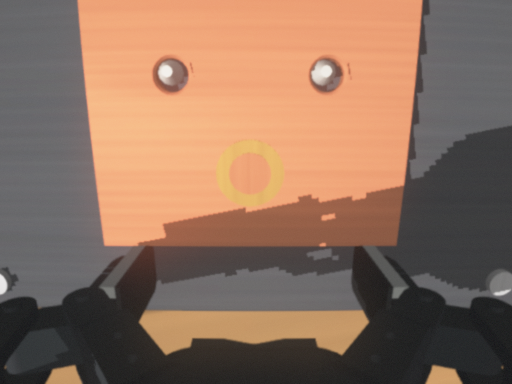

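Both pin tips now stand in the holes at (170,73), (325,72), and the push force fell: it has dropped. Retreat and verify.

```bash
python3 -m creep '0 0 0 -0.01 0 0 0;0 0 0 -0.04 0 0 0;0 0 0 -0.04 0 -0.06 0;0 0 0 -0.04 0 -0.12 0;0 0 0 -0.05 0 -0.18 0;0 0 0 -0.05 0 -0.2 0;0 0 0 -0.05 0 -0.2 0'
python3 - <<'E'
from h import *
g=grab('wrist','w6');s=r.sense();print(J(s['eef_pos']),s['contact_force'])
I=g['img'].astype(int);R,G,B=I[...,0],I[...,1],I[...,2]
m=((R>220)&(R-B>90)&(G<185)&(np.arange(384)<190)[:,None]).astype(np.uint8)
n,l,st,_=cv2.connectedComponentsWithStats(m);k=1+np.argmax(st[1:,4]);m=cv2.erode((l==k).astype(np.uint8),np.ones((9,9)))
v,u=np.nonzero(m);P=np.array([world(g,a,b) for a,b in zip(u,v)]);ok=abs(P[:,2]-20)<25;P=P[ok]
Q=np.array([J(p) for p in P]);co=np.linalg.lstsq(np.c_[Q,np.ones(len(Q))],P[:,2],rcond=None)[0];print(st[k],len(P),'z slope',co)
E
```

```text
clock: 10.52
eef_pos: [405.5, 101.8, 204.1]
tcp_rot: [-3.14, -0.004, -0.199]
contact_force: [-0.6, -0.9, -0.7]
opening: 1.001
grasp_force: 0.0
[-109.5   -0.9] [-0.21732246 -0.05836418 -1.11750784]
[  187     4   132   108 12860] 9866 z slope [-3.85070264e-05  7.57510817e-04  2.12408212e+01]
```

View pics/w6.png

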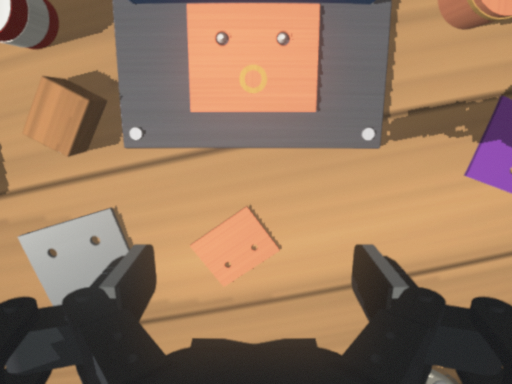

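The plate lies flat: slope is about 0, its top is at 21.2 mm (21 expected), and the pins sit in the holes at (222,38), (283,38). The arm is clear and the bystanders are undisturbed.

```bash
python3 -c "from rig import r;print(r.sign_off())"
```

```text
the job is handed in; nothing more can be done
None
```

The copper plate dropped over both pins and measured flat on the bed, the arm is clear of everything, and the job is handed in at about 10.5 s; the hand-in returned no verdict.

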